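Damp check on the jar lid rack

TASK

The washed wooden jar lid rack must be checked for damp before it is packed away. Turn the rack and set its back flat against the upright of the bent steel bracket, roughly centred, then take the damp meter out of its wooden stand and hold its sprung tip on the ringed spot of the rack's sloping face, with the meter square to that face and pressed lightly, so that the tip is about half way in and never goes in to its stop. Finish holding it like that (do not let go or put the meter back), and leave the jars and the cup alone.

Things in the scene. Friction and masses are not known exactly. Their poses are not given: they have to be found in the camera images.
- bracket: bent steel angle screwed to the table (does not move): an upright plate 170 mm wide (y), 45 mm tall, 4 mm thick, with a 50 mm foot plate on the table behind it (+x). Origin on the table at the middle of the foot of the upright's front face; that face is the plane x = 0 and looks along -x, towards the robot; z up.
- rack: loose wooden jar lid rack, 0.4 to 0.65 kg; origin at the centre of its underside. Base board 120 (x) x 150 (y) x 16 mm, flat back edge at x = +60 mm. Before an upright fin (see rack_fin) a panel slopes 25 degrees: 28 mm up at x = -56 mm, 62 mm at x = +16 mm; three dowels stick out 21 mm along its low edge. Starts at the bracket's +y side, turned 1.1 to 1.8 rad anticlockwise; when set its axes match the bracket's.
- rack_back (a point): middle of the rack's flat back edge, 8 mm above the underside (rack frame x = +60 mm, y = 0)
- spot: the marked spot: a dark burnt ring about 27 mm across with a dot in its centre, flush on the rack's sloping panel. Origin at the dot, on the surface: rack frame x = -16 mm, y = +30 mm, z = 47 mm. Its z axis points outward square to the slope (25 degrees from the rack's z, leaning to the rack's -x); its y is the rack's y.
- meter: pen-type damp meter, 0.13 kg, 165 mm long, standing tip down in its stand, z up along its length, origin at the tip's end. Up from there: steel tip pin 8 mm thick to 22 mm; nose and round barrel 20 mm thick to 75 mm; round collar 38 mm wide, 75 to 82 mm, resting on the stand's top; flat-sided grip 26 (x) x 20 (y) mm, 82 to 165 mm. Lift it 80 mm to clear the stand.
- plunger (a joint): how far the meter's sprung tip is pressed in, m: 0 at rest, 0.012 at its stop. The spring gives 1.6 N at first movement, plus 0.4 N per mm (4 N at 6 mm).
- tip_end (a point): the very end of the meter's tip, which moves with it
- stand: wooden meter stand fixed to the table, 70 x 70 x 85 mm, with an upright through hole 25 mm wide in its middle. Origin at the centre of its underside.
- jar1: empty glass dulce jar, 76 mm wide, 108 mm tall, origin at the centre of its underside; leave alone
- jar2: a second such jar; leave alone
- cup: green plastic cup, 72 mm wide at the rim, 95 mm tall, origin at the centre of its underside; leave alone
- rack_fin (a point): middle of the top edge of the rack's upright wooden fin, a good handle to pinch from above: 16 mm thick (x), 130 mm long (y), at rack x = +26 mm, its top 115 mm above the underside; 26 mm of bare base lies between fin and back edge

How it is judged:
On the way, in this order (a step that is already met when the one before it is completed fails the run):
1. the rack stands turned, its back flat against the bracket (x of rack_back in the frame of bracket between -0.008 and 0.004 m and y of rack_back in the frame of bracket between -0.05 and 0.05 m and angle between the x axis of rack and the x axis of bracket, either way round below 0.1 rad and angle between rack's own z axis and vertical below 0.06 rad and height (world z) of rack below 0.006 m), for 0.2 s.
2. the meter is taken out of its stand, held in the fingers (distance of meter from where it was at the start of the episode above 0.05 m and contact force between the fingers and meter above 1 N and contact force between meter and stand below 0.1 N), for 0.2 s.
At the end, for the whole second after the job is handed in: For the last second the fingers hold the meter still, touching only the rack: tip within 10 mm of the spot centre, within 0.15 rad of square to the slope, pressed in 3 to 9 mm, 1 to 7 N. Rack flat, fingers off it, back within 8 mm of the bracket, 50 mm of centred, 0.10 rad of parallel (all of step 1 and distance between tip_end and spot below 0.01 m and angle between the z axis of meter and the z axis of spot, either way round below 0.15 rad and value of joint plunger between 0.003 and 0.009 m and contact force between meter and rack between 1 and 7 N and contact force between the fingers and meter above 1 N and contact force between the fingers and rack below 0.5 N and contact force between meter and stand below 0.1 N and contact force between meter and bracket below 0.1 N and linear speed of meter below 0.02 m/s); the arm keeps its last pose, push and grip.
It fails at once if the meter's tip is pushed in to its stop (value of joint plunger above 0.0117 m).
It fails at once if a jar or the cup is shoved or knocked over (distance of any of jar1, jar2, cup from where it was at the start of the episode above 0.02 m or angle between any of jar1, jar2, cup's own z axis and vertical above 0.3 rad).
It fails at once if the meter is pressed hard on the rack (contact force between meter and rack above 15 N).
It also fails if it takes over 58 s, if anything falls off the work surface, if the arm or the gripper's body presses on something with over 40 N, if the wrist force passes 120 N, or if a joint passes its speed limit or range.

ROBOT

A 6-joint arm with a two-finger parallel gripper is mounted at the origin on the work surface. World frame = base frame: x ahead of the robot, y to its left, z up, the work surface at z = 0. Lengths are in m, angles in rad, forces in N, time in s.
With the tool pointing down it reaches from about 0.4 to 0.925 m from the base axis. Payload 3.4 kg.
Tool frame: the origin (TCP) lies midway between the tips of the shut fingers; the grasp point (between the pads) lies 19 mm behind it; x points along the fingers, y is the direction in which the jaws open and shut, and the axes are right-handed (so a half turn about x gives the same grasp; the last joint's range is limited). The gripper opens to 85 mm and grips with 20 to 120 N. Pads are 22 mm wide; open, the fingers measure 114 mm over their backs; the gripper's body (76 mm by 85 mm) begins 54 mm behind the grasp point. The pads swing forward as they close: fully open they stand 13 mm farther back than shut.
Start: joints at [-1.315, 0.307, 1.506, -0, 1.328, -0.073], TCP at [0.186, -0.544, 0.231] pointing down, gripper open.
Joint ranges: [-3.12, 3.12], [-1.05, 2.28], [0.14, 2.33], [-1.42, 4.57], [0.1, 2.73], [-2.68, 2.68]. Speed limits (rad/s): [2.57, 2.57, 3.14, 3.14, 3.14, 3.14].

INTERFACE

Orientations are given as a unit quaternion [w, x, y, z].
In Python, from bench import manip gives the robot as it stands.
- The arm moves only by the shell command python3 -m jog 'ROWS'. ROWS is JSON, a list of rows, each a list of 7 numbers: the turn, a rotation vector about the tool's x, y, z in degrees, then the shift along the tool's x, y, z in m, then the finger opening in m, from 0 to 0.0854. A call has 1 to 5 rows; each row is the pose to reach, as a shift and turn from the pose commanded when the call began, along the tool's axes at that moment; what a row does not reach only later rows make up. A row lasts 1/8 s, in which the tool goes at most 62.5 mm and 10.7 degrees, less where a joint would pass 70% of its speed; a pose out of reach is approached as far as the arm can. A call with a gripper value outside its range is refused whole. The fingers move at their own pace and stop on an object; the grip force is fixed at half the most. Time passes only in rows, so rows that repeat a pose let the fingers close. It gives the time, the measured TCP pose, the force and the opening at its end, in the units of the state.
- manip.observe(): the state, without advancing time (a new reading comes with each control period).
- manip.capture(name): name is "scene" or "top" or "wrist"; returns a dict with "img" (420x560x3 uint8, red, green, blue), "range_z" (420x560 float32, m along the optical axis (not along the pixel's ray), 0 where there is no reading), "mtx" (3x3 intrinsics, pixels), "k1" (the pictures are not rectified: a ray, as slopes to the right and down, at radius r is drawn at 1 + k1 r^2 times it, then the intrinsics apply), "cam_to_world" (4x4, takes a point from camera to world coordinates). Camera axes: x right, y up, looking along -z (the intrinsics and any distortion apply to the point x, -y, -z); pixel columns grow to the right and rows downward; lengths in m; the calibration is good to about 2 mm. A picture is of the moment at which its call begins.
- manip.finish_job(): hands the job in, once; it reports no verdict.
The state is a dict: "clock": time; "joint_positions": joint angles; "joint_vel": joint speeds; "effort": joint torques, N m; "position": TCP position; "ee_rot": TCP orientation; "force": force on the tool from outside, world axes, zero at the start; "moment": the same for the moment, N m; "gripper_width": opening from 0.0 (shut) to 1.0 (fully open).
Only numpy, scipy, OpenCV 4.12 (cv2) and the standard library are available. Lean on these libraries where they do the work, as an engineer would, in place of code of your own. Each camera call takes 0.05 s, during which the arm holds its last target.

## Working session

There is one attempt and no reset: what is moved stays moved. The work goes in short steps, Python scripts to look and compute and a shell command to move; the robot and the scene stay as the last step left them, time stands still between calls to the robot, and variables do not carry over. Pictures are saved under pics/ and viewed, and the job is handed in when it is done.

```bash
ls; mkdir -p pics
python3 - <<'E'
from bench import manip
import cv2,numpy as np
print(manip.observe())
for n in("scene","top","wrist"):
    c=manip.capture(n); cv2.imwrite(f"pics/{n}0.png",c["img"][:,:,::-1]); np.savez(f"pics/{n}0.npz",**c)
    print(n,c["mtx"].round(1).tolist(),c["k1"],c["cam_to_world"].round(3).tolist())
E
```

```text
pics
{'clock': 0.0, 'joint_positions': array([-1.31547142e+00,  3.07587177e-01,  1.50768481e+00,  2.92416951e-05,
        1.32839581e+00, -7.34918858e-02]), 'joint_vel': array([-0.00088033,  0.00052317,  0.00131365, -0.00027646,  0.00032213,
       -0.00061127]), 'effort': array([-2.48444565e-03, -4.57553995e+01, -2.51914930e+01,  6.76333502e-05,
        1.32220192e-02,  2.58891941e-05]), 'position': array([ 0.18549437, -0.54351622,  0.23036861]), 'ee_rot': array([-0.1149972 , -0.69751511, -0.11646031,  0.69762835]), 'force': array([-0.82732974, -0.47195013, -0.29045739]), 'moment': array([ 0.02386428,  0.00946198, -0.00101429]), 'gripper_width': 0.9989883092192219}
scene [[455.9, 0.0, 273.8], [0.0, 455.9, 212.8], [0.0, 0.0, 1.0]] -0.0266529954880808 [[-0.434, -0.648, 0.626, 1.334], [0.901, -0.296, 0.318, 0.297], [-0.021, 0.701, 0.713, 0.944], [0.0, 0.0, 0.0, 1.0]]
top [[507.7, 0.0, 278.3], [0.0, 507.7, 213.4], [0.0, 0.0, 1.0]] -0.0354882169912789 [[0.013, 0.994, -0.108, 0.428], [-1.0, 0.015, 0.015, -0.048], [0.016, 0.108, 0.994, 1.339], [0.0, 0.0, 0.0, 1.0]]
wrist [[339.0, 0.0, 275.5], [0.0, 339.0, 214.0], [0.0, 0.0, 1.0]] 0.017127632877385227 [[0.323, 0.898, 0.299, 0.263], [-0.946, 0.307, 0.101, -0.518], [-0.001, -0.315, 0.949, 0.373], [0.0, 0.0, 0.0, 1.0]]
```

View pics/scene0.png

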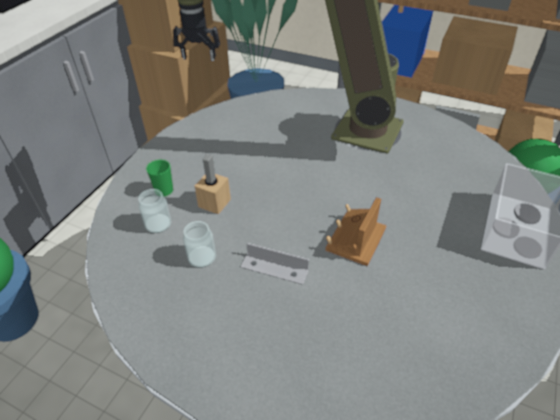

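View pics/top0.png

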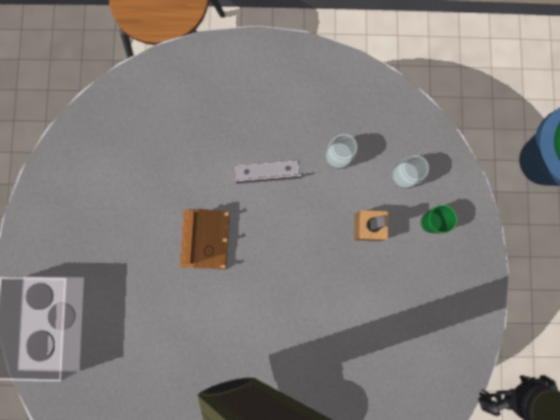

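The scene view shows the bracket at (277,262), rack at (357,235), stand at (212,190), jars at (155,210) and (200,245), and cup at (161,178). In the top view the bracket is at (268,171), the rack at (205,238) with its fin towards +y, the stand at (372,225), the jars at (341,151) and (410,171), and the cup at (439,219).

```bash
cat > h.py <<'E'
import numpy as np,cv2
from scipy.spatial.transform import Rotation as R
def rays(c,px):
    px=np.atleast_2d(np.array(px,float)).reshape(-1,1,2)
    p=cv2.undistortPoints(px,np.array(c["mtx"]),np.array([float(c["k1"]),0,0,0])).reshape(-1,2)
    d=np.c_[p[:,0],-p[:,1],-np.ones(len(p))]
    M=np.array(c["cam_to_world"]); return M[:3,3],d@M[:3,:3].T
def plane(c,px,z):
    o,d=rays(c,px); return o+d*((z-o[2])/d[:,2])[:,None]
def cloud(c):
    H,W=c["range_z"].shape; v,u=np.mgrid[:H,:W]
    o,d=rays(c,np.c_[u.ravel(),v.ravel()]); r=c["range_z"].ravel()
    P=o+d*r[:,None]; P[r<=0]=np.nan
    return P.reshape(H,W,3)
def proj(c,P):
    M=np.linalg.inv(np.array(c["cam_to_world"])); q=np.atleast_2d(P)@M[:3,:3].T+M[:3,3]
    q=np.c_[q[:,0],-q[:,1],-q[:,2]]
    return cv2.projectPoints(q,np.zeros(3),np.zeros(3),np.array(c["mtx"]),np.array([float(c["k1"]),0,0,0,]))[0].reshape(-1,2)
def load(f): return dict(np.load(f))
E
python3 - <<'E'
from h import *
c=load("pics/top0.npz"); im=c["img"][:,:,::-1]
a=cv2.resize(im[140:280,170:310],None,fx=5,fy=5,interpolation=cv2.INTER_CUBIC)
cv2.imwrite("pics/topcrop.png",cv2.resize(a,(600,600)))
a=cv2.resize(im[130:250,310:470],None,fx=5,fy=5,interpolation=cv2.INTER_CUBIC);cv2.imwrite("pics/topcrop2.png",a)
for n in("top","scene"):
    c=load(f"pics/{n}0.npz");P=cloud(c)
    g=c["img"].astype(int)
    hsv=cv2.cvtColor(c["img"],cv2.COLOR_RGB2HSV)
    x,y,z=P[...,0],P[...,1],P[...,2]
    print(n,"table z",np.nanmedian(z[200:260,300:330]))
    ok=(z>0.008)&(x>0.3)&(x<0.9)&(np.abs(y)<0.6)&(z<0.3)
    nl,lab,st,ce=cv2.connectedComponentsWithStats(ok.astype(np.uint8))
    for i in range(1,nl):
        if st[i,4]>40:
            m=lab==i; print(st[i],ce[i].round(),P[m].min(0).round(3),P[m].max(0).round(3),np.median(hsv[m],0))
E
```

```text
top table z -4.161324143492351e-05
[325 134  33  35 687] [341. 151.] [ 0.695 -0.265  0.008] [ 0.768 -0.19   0.113] [ 93.  13. 152.]
[392 155  37  34 800] [410. 171.] [ 0.644 -0.441  0.008] [ 0.72  -0.367  0.114] [ 93.  13. 147.]
[235 174  66  10 259] [267. 179.] [ 0.651 -0.123  0.008] [0.676 0.045 0.051] [160.  11. 114.]
[421 205  36  29 672] [440. 220.] [ 0.521 -0.51   0.008] [ 0.591 -0.437  0.102] [ 68. 179. 101.]
[ 180  209   50   61 2703] [205. 239.] [0.426 0.058 0.008] [0.579 0.186 0.122] [ 13. 155. 102.]
[354 211  34  30 971] [371. 226.] [ 0.504 -0.339  0.008] [ 0.576 -0.267  0.182] [ 15. 120. 164.]
[   0  276   84   44 1952] [ 41. 297.] [0.3   0.435 0.008] [0.4   0.599 0.126] [158.    9.  125.5]
[ 25 282  29  30 627] [ 39. 296.] [0.31  0.512 0.008] [0.385 0.583 0.024] [160.  12. 104.]
scene table z 0.0007286111730041567
[ 194  154   36   59 1246] [211. 187.] [ 0.506 -0.341  0.008] [ 0.583 -0.265  0.179] [ 18.  87. 133.]
[ 139  159   34   74 1730] [156. 196.] [ 0.523 -0.508  0.008] [ 0.724 -0.366  0.113] [ 90.  22. 160.]
[ 482  194   78   74 2634] [520. 240.] [0.3   0.437 0.008] [0.406 0.598 0.125] [105.  10. 163.]
[ 325  197   61   68 2346] [357. 233.] [0.427 0.06  0.008] [0.583 0.186 0.119] [ 15.  130.  129.5]
[ 183  221   33   46 1196] [198. 244.] [ 0.699 -0.263  0.008] [ 0.774 -0.188  0.112] [ 90.  20. 183.]
[246 242  63  27 641] [278. 255.] [ 0.654 -0.123  0.008] [0.677 0.047 0.05 ] [108.  11. 112.]
```

View pics/topcrop.png

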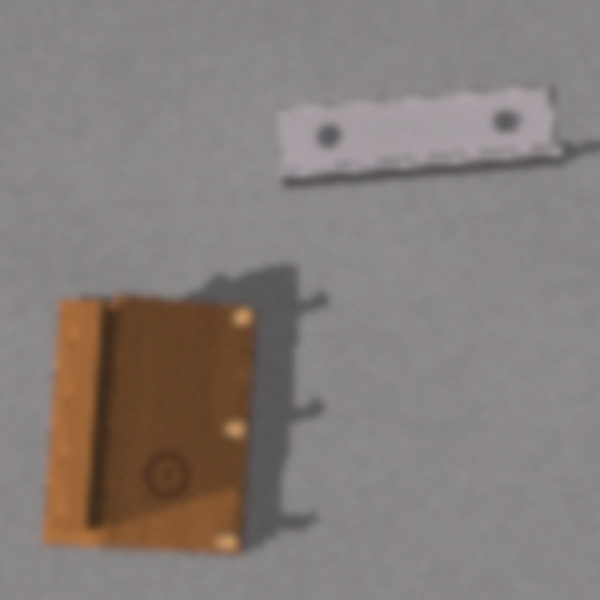

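View pics/topcrop2.png

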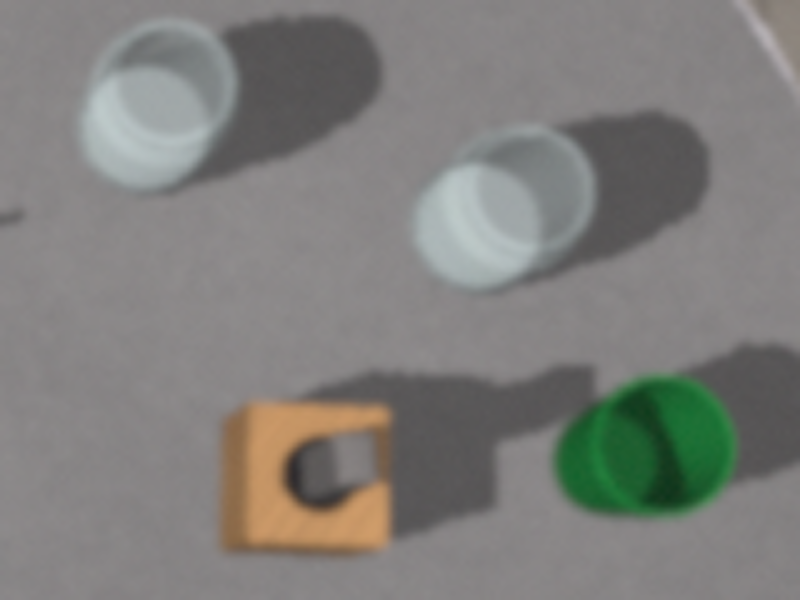

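```bash
python3 - <<'E'
from h import *
def rect(Q):
    (c,s,a)=cv2.minAreaRect((Q[:,:2]*1000).astype(np.float32)); return np.round(c,1),np.round(s,1),round(a,2)
for n in("top","scene"):
    c=load(f"pics/{n}0.npz");P=cloud(c);x,y,z=P[...,0],P[...,1],P[...,2]
    def sel(x0,x1,y0,y1,z0,z1): return P[(x>x0)&(x<x1)&(y>y0)&(y<y1)&(z>z0)&(z<z1)]
    print(n)
    q=sel(.4,.6,.04,.2,.108,.13); print("fin",len(q),rect(q),np.median(q[:,2]))
    q=sel(.4,.6,.04,.2,.008,.13); print("rack",rect(q))
    q=sel(.63,.7,-.14,.06,.03,.06); print("upr",len(q),rect(q),q[:,2].max()); 
    f=np.polyfit(q[:,1],q[:,0],1); print("yaw",-np.degrees(np.arctan(f[0])))
    q=sel(.63,.7,-.14,.06,.042,.06); f=np.polyfit(q[:,1],q[:,0],1); print("top strip yaw",-np.degrees(np.arctan(f[0])),q[:,1].min(),q[:,1].max(),q.mean(0),len(q))
    q=sel(.49,.6,-.36,-.25,.075,.095); print("stand",rect(q),np.median(q[:,2]))
    q=sel(.49,.6,-.36,-.25,.16,.19); print("metertop",len(q),rect(q),q.mean(0))
    q=sel(.49,.6,-.36,-.25,.1,.15); print("grip",len(q),q.mean(0))
E
python3 - <<'E'
from h import *
for n in ("scene",):
    c=load(f"pics/{n}0.npz"); im=c["img"][:,:,::-1]
    a=cv2.resize(im[140:220,180:290],None,fx=7,fy=7,interpolation=cv2.INTER_CUBIC)[:,:800]
    cv2.imwrite("pics/sc1.png",a)
E
```

```text
top
fin 370 (array([502.8, 149.4]), array([ 17.2, 128.7]), 87.85) 0.11427808955744834
rack (array([503.7, 127. ]), array([130.8, 153.5]), 87.08)
upr 162 (array([662.2, -38.8]), array([  5.4, 168.9]), 5.72) 0.05113593240087577
yaw 5.877250227143149
top strip yaw 5.773649361904309 -0.12249273477419291 0.045235022644870976 [ 0.66174185 -0.03566121  0.04523124] 97
stand (array([ 540.5, -303.8]), array([71.6, 70.3]), 88.5) 0.0853145130768922
metertop 113 (array([ 540. , -303.5]), array([25.6, 19.8]), 1.18) [ 0.54008795 -0.3026894   0.17348579]
grip 60 [ 0.53625306 -0.29645557  0.1252991 ]
scene
fin 260 (array([507.1, 149.7]), array([ 16.7, 132.9]), 87.57) 0.11520041700881778
rack (array([504.7, 123. ]), array([122.2, 156.3]), 87.99)
upr 312 (array([665.8, -38. ]), array([  8.9, 171.1]), 5.12) 0.04974247253106567
yaw 5.8199585076989395
top strip yaw 5.828310635220785 -0.12134389902762965 0.04591668522371406 [ 0.66526992 -0.03812898  0.04491556] 130
stand (array([ 543.2, -302.8]), array([73.2, 74.9]), 87.88) 0.08595569788153362
metertop 85 (array([ 543.7, -302.8]), array([26.9, 20.5]), 2.02) [ 0.54601277 -0.30071341  0.17148907]
grip 144 [ 0.54939455 -0.29845976  0.12583485]
```

View pics/sc1.png

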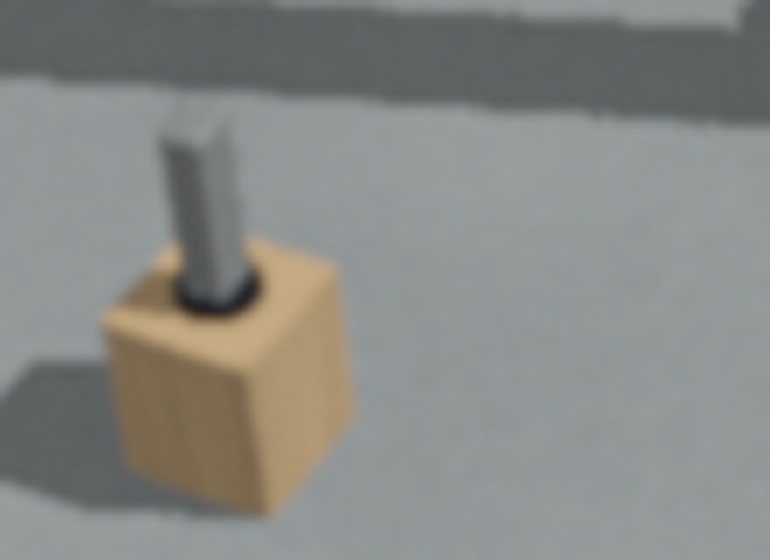

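```bash
cat >> h.py <<'E'
def ori(az,tilt_deg=0,tilt_az=0):
    """tool down, tool y azimuth az deg; tool x tilted by tilt_deg from down toward azimuth tilt_az"""
    x=np.array([0,0,-1.]);a=np.radians(az);y=np.array([np.cos(a),np.sin(a),0])
    M=np.c_[x,y,np.cross(x,y)]
    t=np.radians(tilt_az); ax=np.cross([0,0,-1.],[np.cos(t),np.sin(t),0])
    return R.from_rotvec(ax*np.radians(tilt_deg))*R.from_matrix(M)
def cur(s=None):
    from bench import manip
    s=s or manip.observe(); q=np.array(s["ee_rot"]); return np.array(s["position"]),R.from_quat(q[[1,2,3,0]]),s
def delta(p,Rt):
    p0,R0,s=cur(); rv=(R0.inv()*Rt).as_rotvec(degrees=True); sh=R0.inv().apply(np.array(p)-p0)
    print("rot",rv.round(2),"shift",sh.round(4),"| |rot|",round(float(np.linalg.norm(rv)),1),"dist",round(float(np.linalg.norm(sh)),4))
def info():
    p,r,s=cur(); m=r.as_matrix()
    print("t",round(s["clock"],2),"p",p.round(4),"toolx",m[:,0].round(3),"tooly az",round(float(np.degrees(np.arctan2(m[1,1],m[0,1]))),2),"F",np.round(s["force"],1),"M",np.round(s["moment"],2),"g",round(s["gripper_width"],3),"q",np.round(s["joint_positions"],2))
E
python3 - <<'E'
from h import *
info()
for az in (87.7,-92.3):
  for p in ([.45,-.2,.26],[.505,.1495,.2]):
    delta(p,ori(az))
E
```

```text
t 0.15 p [ 0.1855 -0.5437  0.2306] toolx [-0.     0.002 -1.   ] tooly az -71.16 F [0.8 0.  0. ] M [0.08 0.06 0.02] g 0.999 q [-1.32  0.31  1.51  0.    1.33 -0.07]
rot [-1.5886e+02 -1.3000e-01  1.0000e-02] shift [-0.029  -0.2399 -0.3613] | |rot| 158.9 dist 0.4347
rot [-1.5886e+02 -1.3000e-01  1.0000e-02] shift [ 0.0315 -0.5529 -0.5262] | |rot| 158.9 dist 0.7639
rot [2.114e+01 1.000e-02 9.000e-02] shift [-0.029  -0.2399 -0.3613] | |rot| 21.1 dist 0.4347
rot [2.114e+01 1.000e-02 9.000e-02] shift [ 0.0315 -0.5529 -0.5262] | |rot| 21.1 dist 0.7639
```

```bash
python3 -m jog '[[-10.5,0,0,-0.004,-0.033,-0.05,0.085],[-21,0,0,-0.008,-0.066,-0.1,0.085],[-31.5,0,0,-0.012,-0.1,-0.15,0.085],[-42,0,0,-0.016,-0.133,-0.2,0.085],[-53,0,0,-0.02,-0.166,-0.25,0.085]]'
python3 - <<'E'
from h import *
info()
for p in ([.45,-.2,.26],[.505,.1495,.2]): delta(p,ori(87.7))
E
```

```text
clock: 0.78
position: [0.3694, -0.3047, 0.2513]
ee_rot: [0.415, 0.572, 0.415, -0.572]
force: [1.2, -1.1, -0.4]
gripper_width: 0.996
t 0.78 p [ 0.3694 -0.3047  0.2513] toolx [ 0.  0. -1.] tooly az -18.09 F [ 1.2 -1.1 -0.4] M [ 0.02 -0.   -0.02] g 0.996 q [-0.78  0.16  1.66  0.    1.32 -0.46]
rot [-1.0579e+02  0.0000e+00 -1.0000e-02] shift [-0.0086  0.0441 -0.1245] | |rot| 105.8 dist 0.1324
rot [-1.0579e+02  0.0000e+00 -1.0000e-02] shift [ 0.0514 -0.0122 -0.4738] | |rot| 105.8 dist 0.4768
```

Tracking is good. Continuing towards the spot above the rack.

```bash
python3 -m jog '[[-10.5,0,0,0,0,-0.06,0.085],[-21,0,0,0,0,-0.12,0.085],[-32,0,0,0,0,-0.18,0.085],[-42.5,0,0,0,0,-0.24,0.085],[-53,0,0,0,-0.003,-0.3,0.085]]'
python3 - <<'E'
from h import *
info()
delta([.505,.1495,.2],ori(87.7))
E
```

```text
clock: 1.4
position: [0.461, -0.0189, 0.2513]
ee_rot: [0.627, 0.327, 0.627, -0.327]
force: [0.5, -0.7, -0.2]
gripper_width: 0.998
t 1.4 p [ 0.461  -0.0189  0.2513] toolx [ 0. -0. -1.] tooly az 34.93 F [ 0.5 -0.7 -0.2] M [-0.04 -0.   -0.03] g 0.998 q [-0.13  0.13  1.7  -0.    1.32 -0.74]
rot [-5.277e+01  3.000e-02 -0.000e+00] shift [ 0.0513  0.1325 -0.1129] | |rot| 52.8 dist 0.1815
```

```bash
python3 -m jog '[[-10.5,0,0,0.01,0.033,-0.028,0.085],[-21,0,0,0.02,0.066,-0.056,0.085],[-32,0,0,0.03,0.1,-0.085,0.085],[-42.5,0,0,0.04,0.1325,-0.113,0.085],[-52.8,0,0,0.05,0.1325,-0.113,0.085]]'
python3 - <<'E'
from h import *
from bench import manip
for n in("top","wrist","scene"):
    c=manip.capture(n); cv2.imwrite(f"pics/{n}1.png",c["img"][:,:,::-1]); np.savez(f"pics/{n}1.npz",**c)
info()
delta([.505,.1495,.078],ori(87.7))
c=load("pics/wrist1.npz");P=cloud(c);x,y,z=P[...,0],P[...,1],P[...,2]
q=P[(x>.4)&(x<.6)&(y>.1)&(y<.2)&(z>.106)&(z<.125)]
print(len(q),cv2.minAreaRect((q[:,:2]*1000).astype(np.float32)),np.median(q,0))
E
```

```text
clock: 2.02
position: [0.5063, 0.1504, 0.2007]
ee_rot: [0.707, 0.013, 0.707, -0.012]
force: [0.5, -1.0, -0.6]
gripper_width: 0.996
t 2.17 p [0.5047 0.1476 0.2005] toolx [-0.002 -0.001 -1.   ] tooly az 87.26 F [-0.3 -0.3 -0.4] M [ 0.01 -0.02 -0.01] g 0.994 q [ 0.2   0.27  1.65 -0.    1.23 -1.32]
rot [-0.44 -0.13  0.04] shift [0.1225 0.002  0.0004] | |rot| 0.5 dist 0.1225
3842 ((505.25701904296875, 151.76963806152344), (15.47684097290039, 129.6153564453125), 87.854736328125) [0.49675687 0.15174396 0.11477368]
```

View pics/wrist1.png

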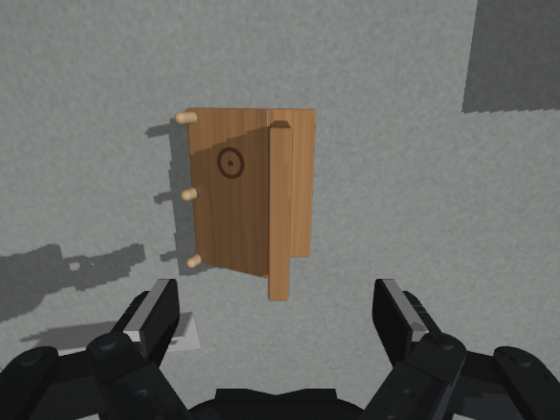

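The wrist view shows the fin running through (280,210), nearly midway between the fingers, and the ring at (231,162). The fin's centre and yaw agree with the other views to about 2 mm, so I'm descending.

```bash
python3 -m jog '[[0,0,0,0.04,0.002,0,0.085],[-0.4,0,0,0.08,0.003,0,0.085],[-0.4,0,0,0.11,0.003,0,0.085],[-0.4,0,0,0.122,0.003,0,0.085],[-0.4,0,0,0.122,0.003,0,0.085]]' && python3 -m jog '[[0,0,0,0,0,0,0],[0,0,0,0,0,0,0],[0,0,0,0,0,0,0],[0,0,0,0,0,0,0],[0,0,0,0,0,0,0]]'
python3 - <<'E'
from h import *
info()
E
```

```text
clock: 2.8
position: [0.5057, 0.15, 0.0793]
ee_rot: [0.707, 0.014, 0.707, -0.015]
force: [-0.0, 0.2, 0.4]
gripper_width: 0.999
clock: 3.42
position: [0.506, 0.1509, 0.0798]
ee_rot: [0.707, 0.014, 0.707, -0.013]
force: [-0.5, 1.9, 4.1]
gripper_width: 0.178
t 3.42 p [0.506  0.1509 0.0798] toolx [ 0.001  0.001 -1.   ] tooly az 87.78 F [-0.5  1.9  4.1] M [0.13 0.08 0.04] g 0.178 q [ 0.21  0.41  1.8   0.    0.93 -1.32]
```

```bash
python3 -m jog '[[0,0,0,-0.004,0,0,0],[0,0,0,-0.008,0,0,0],[0,0,0,-0.012,0,0,0],[0,0,0,-0.015,0,0,0],[0,0,0,-0.015,0,0,0]]'
python3 - <<'E'
from h import *
info()
delta([.5,.10,.095],ori(5.8))
E
```

```text
clock: 4.05
position: [0.5059, 0.1505, 0.0946]
ee_rot: [0.707, 0.014, 0.707, -0.014]
force: [-0.3, 0.5, -5.7]
gripper_width: 0.178
t 4.05 p [0.5059 0.1505 0.0946] toolx [ 0.001  0.    -1.   ] tooly az 87.78 F [-0.3  0.5 -5.7] M [ 0.08 -0.01 -0.01] g 0.178 q [ 0.21  0.39  1.78 -0.    0.97 -1.32]
rot [ 8.198e+01  2.000e-02 -3.000e-02] shift [-0.0005 -0.0506 -0.0039] | |rot| 82.0 dist 0.0508
```

```bash
python3 -m jog '[[8,0,0,0,-0.01,0,0],[16,0,0,0,-0.02,0,0],[24,0,0,0,-0.03,0,0],[32,0,0,0,-0.04,0,0],[40,0,0,0,-0.05,0,0]]'; python3 -m jog '[[8,0,0,0,0,0,0],[16,0,0,0,0,0,0],[25,0,0,0,0,0,0],[34,0,0,0,0,0,0],[42,0,0,0,0,0,0]]'
python3 - <<'E'
from h import *
info()
delta([.58,-.045,.095],ori(5.8))
E
```

```text
clock: 4.68
position: [0.5037, 0.1001, 0.0942]
ee_rot: [0.659, 0.256, 0.659, -0.256]
force: [-0.2, -0.4, -5.4]
gripper_width: 0.18
clock: 5.3
position: [0.5037, 0.1004, 0.0942]
ee_rot: [0.524, 0.475, 0.523, -0.475]
force: [-0.7, -0.2, -4.7]
gripper_width: 0.177
t 5.3 p [0.5037 0.1004 0.0942] toolx [-0. -0. -1.] tooly az 5.52 F [-0.7 -0.2 -4.7] M [ 0.   -0.16 -0.02] g 0.177 q [ 0.11  0.37  1.81 -0.    0.96  0.02]
rot [-0.28  0.01  0.  ] shift [-0.0007  0.0619  0.1521] | |rot| 0.3 dist 0.1642
```

```bash
python3 -m jog '[[0,0,0,0,0.0125,0.031,0],[0,0,0,0,0.025,0.062,0],[0,0,0,0,0.038,0.093,0],[0,0,0,0,0.05,0.125,0],[-0.3,0,0,0,0.062,0.152,0]]'; python3 -m jog '[[0,0,0,0,0,0,0],[0,0,0,0,0,0,0]]';python3 - <<'E'
from h import *
from bench import manip
for n in("top","scene","wrist"):
    c=manip.capture(n); cv2.imwrite(f"pics/{n}2.png",c["img"][:,:,::-1]); np.savez(f"pics/{n}2.npz",**c)
info()
im=cv2.imread("pics/top2.png");cv2.imwrite("pics/t2.png",cv2.resize(im[130:270,200:360],None,fx=5,fy=5)[:600])
E
```

```text
clock: 5.92
position: [0.5811, -0.0458, 0.0941]
ee_rot: [0.526, 0.473, 0.526, -0.473]
force: [0.9, 0.0, -4.6]
gripper_width: 0.178
clock: 6.18
position: [0.5799, -0.0443, 0.0939]
ee_rot: [0.525, 0.473, 0.526, -0.473]
force: [-0.1, 0.4, -4.9]
gripper_width: 0.176
t 6.33 p [ 0.5798 -0.0436  0.0941] toolx [-0.001  0.    -1.   ] tooly az 6.13 F [-0.6 -0.5 -5.3] M [-0.   -0.04  0.  ] g 0.182 q [-0.15  0.45  1.67  0.    1.03 -0.25]
```

View pics/scene2.png

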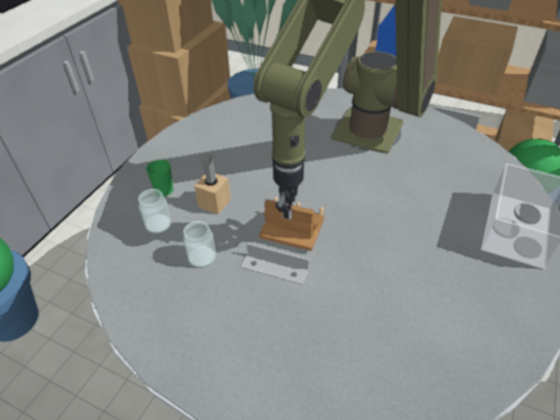

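View pics/wrist2.png

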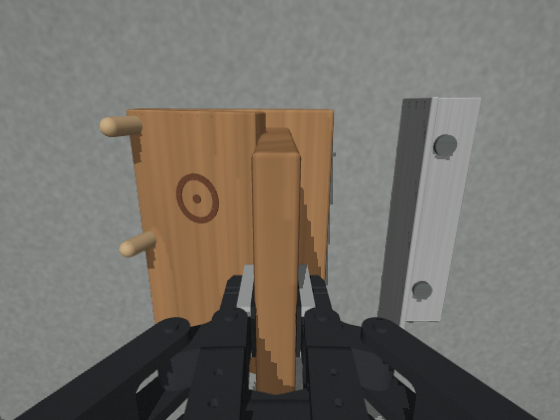

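The scene and wrist views show the rack gripped and turned. Its back edge is at column ~330 of the wrist view, and the upright's edge runs from (405,98) to (380,320), roughly parallel and clear. Next I measure the gap and the angle.

Run:
```python
from h import *
for n in("wrist","scene","top"):
    c=load(f"pics/{n}2.npz");P=cloud(c);x,y,z=P[...,0],P[...,1],P[...,2]
    def sel(x0,x1,y0,y1,z0,z1): return P[(x>x0)&(x<x1)&(y>y0)&(y<y1)&(z>z0)&(z<z1)]
    q=sel(.63,.72,-.14,.06,.038,.055)
    f=np.polyfit(q[:,1],q[:,0],1); print(n,"upr yaw",-np.degrees(np.arctan(f[0])),q.mean(0),q[:,1].min(),q[:,1].max(),np.polyval(f,-.038))
    # base ledge behind fin
    for r in(q[:0],):pass
    q=sel(.59,.645,-.13,.05,.018,.045)
    if len(q)>50:
        A=np.c_[q[:,:2],np.ones(len(q))]; k=np.linalg.lstsq(A,q[:,2],rcond=None)[0]
        e=[]; 
        for y0 in np.arange(q[:,1].min()+.003,q[:,1].max()-.003,.004):
            m=abs(q[:,1]-y0)<.002
            if m.sum()>3:e.append((y0,q[m,0].max()))
        e=np.array(e); g=np.polyfit(e[:,0],e[:,1],1)
        print("ledge z",np.median(q[:,2]),"slopes",k[:2],"back edge yaw",-np.degrees(np.arctan(g[0])),np.polyval(g,-.04),q[:,1].min(),q[:,1].max())
```

```text
wrist upr yaw 5.66472040424162 [ 0.66179384 -0.01674617  0.04333523] -0.09824011089938944 0.04776808577608853 0.663902038676143
ledge z 0.030120876940393546 slopes [-0.02030153  0.0013661 ] back edge yaw 5.950726873925114 0.6142545832187951 -0.07546779375568027 0.035857460501471684
scene upr yaw 5.916990028834832 [ 0.66508777 -0.03672164  0.04316043] -0.12234694400882024 0.04645432016146789 0.6652202639249101
ledge z 0.030147741357637814 slopes [-0.32485409 -0.02979722] back edge yaw 5.700092160762614 0.6145713617905059 -0.11684677640396635 0.03392647640708507Traceback (most recent call last):
  File "<stdin>", line 6, in <module>
    raise TypeError("expected non-empty vector for x")
TypeError: expected non-empty vector for x
```

```bash
python3 -m jog '[[0,0,0,0,0.012,0,0],[0,0,0,0.003,0.024,0,0],[0,0,0,0.006,0.034,0,0],[0,0,0,0.009,0.04,0,0],[0,0,0,0.012,0.04,0,0]]'; python3 -m jog '[[0,0,0,0,0.002,0,0],[0,0,0,0,0.004,0,0],[0,0,0,0,0.006,0,0],[0,0,0,0,0.006,0,0]]';python3 - <<'E'
from h import *
info()
E
```

```text
clock: 6.95
position: [0.621, -0.0402, 0.0818]
ee_rot: [0.526, 0.473, 0.526, -0.473]
force: [-0.5, -0.1, -5.6]
gripper_width: 0.182
clock: 7.45
position: [0.6268, -0.0397, 0.0826]
ee_rot: [0.526, 0.473, 0.526, -0.473]
force: [-0.6, 0.2, -4.7]
gripper_width: 0.173
t 7.45 p [ 0.6268 -0.0397  0.0826] toolx [ 0.001 -0.    -1.   ] tooly az 6.08 F [-0.6  0.2 -4.7] M [ 0.01 -0.11  0.02] g 0.173 q [-0.13  0.52  1.57  0.    1.05 -0.24]
```

```bash
python3 -m jog '[[0,0,0,0,0.001,0,0],[0,0,0,0,0.002,0,0],[0,0,0,0,0.002,0,0]]'; python3 -m jog '[[0,0,0,0,0.001,0,0],[0,0,0,0,0.002,0,0],[0,0,0,0,0.002,0,0]]'
```

```text
clock: 7.82
position: [0.6281, -0.0394, 0.0822]
ee_rot: [0.526, 0.473, 0.526, -0.473]
force: [-1.1, 0.5, -3.9]
gripper_width: 0.177
clock: 8.2
position: [0.6286, -0.0393, 0.082]
ee_rot: [0.525, 0.472, 0.527, -0.474]
force: [-4.8, -1.5, -3.2]
gripper_width: 0.176
```

```bash
python3 -m jog '[[0,0,0,0.001,0.0005,0,0],[0,0,0,0.002,0.001,0,0],[0,0,0,0.003,0.001,0,0],[0,0,0,0.003,0.001,0,0]]'; python3 -c "
from h import *
info()"
```

```text
clock: 8.7
position: [0.6286, -0.0388, 0.0802]
ee_rot: [0.525, 0.472, 0.527, -0.474]
force: [-9.0, 1.4, 6.6]
gripper_width: 0.18
t 8.7 p [ 0.6286 -0.0388  0.0802] toolx [-0.005  0.    -1.   ] tooly az 6.09 F [-9.   1.4  6.6] M [-0.41  1.63 -0.12] g 0.18 q [-0.13  0.52  1.57 -0.    1.06 -0.23]
```

```bash
python3 -m jog '[[0,0,0,0,0,0,0.085],[0,0,0,0,0,0,0.085],[0,0,0,0,0,0,0.085],[0,0,0,0,0,0,0.085],[0,0,0,-0.02,0,0,0.085]]';python3 -m jog '[[0,0,0,-0.05,0,0,0.085],[0,0,0,-0.1,0,0,0.085],[0,0,0,-0.15,0,0,0.085],[0,0,0,-0.18,0,0,0.085],[0,0,0,-0.18,0,0,0.085]]'
python3 - <<'E'
from h import *
from bench import manip
for n in("top","scene","wrist"):
    c=manip.capture(n); cv2.imwrite(f"pics/{n}3.png",c["img"][:,:,::-1]); np.savez(f"pics/{n}3.npz",**c)
info()
c=load("pics/wrist3.npz")
P=cloud(c);x,y,z=P[...,0],P[...,1],P[...,2]
def sel(x0,x1,y0,y1,z0,z1): return P[(x>x0)&(x<x1)&(y>y0)&(y<y1)&(z>z0)&(z<z1)]
q=sel(.55,.70,-.14,.06,.108,.125);print("fin",len(q),cv2.minAreaRect((q[:,:2]*1000).astype(np.float32)),np.median(q,0))
q=sel(.64,.72,-.14,.06,.038,.055);print("upr",len(q),cv2.minAreaRect((q[:,:2]*1000).astype(np.float32)),q[:,2].max())
q=sel(.637,.656,-.10,.03,.008,.03)
A=np.c_[q[:,:2]-[.645,-.04],np.ones(len(q))]; print("ledge",len(q),np.linalg.lstsq(A,q[:,2],rcond=None)[0])
E
```

```text
clock: 9.32
position: [0.6302, -0.039, 0.0978]
ee_rot: [0.525, 0.472, 0.527, -0.474]
force: [0.5, 0.1, 0.3]
gripper_width: 0.997
clock: 9.95
position: [0.6334, -0.0393, 0.2828]
ee_rot: [0.528, 0.474, 0.524, -0.471]
force: [-0.4, 0.0, -1.0]
gripper_width: 0.995
t 10.1 p [ 0.6306 -0.039   0.2777] toolx [-0.003  0.    -1.   ] tooly az 6.08 F [ 0.4 -0.9  0.7] M [-0.03 -0.04  0.01] g 0.997 q [-0.13  0.36  1.31  0.    1.48 -0.23]
fin 2344 ((628.8233032226562, -37.651329040527344), (15.859352111816406, 130.4807586669922), 5.642642498016357) [ 0.62836047 -0.03053754  0.11478573]
upr 594 ((664.8585815429688, -36.94652557373047), (4.199289321899414, 170.6217803955078), 5.891801834106445) 0.04756384031105648
ledge 1501 [-0.01048403 -0.00412797  0.01598964]
```

View pics/wrist3.png

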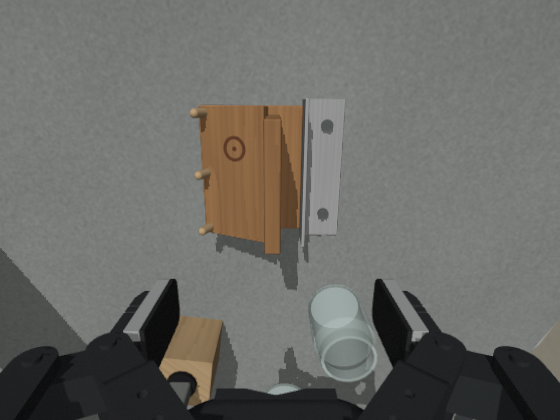

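View pics/scene3.png

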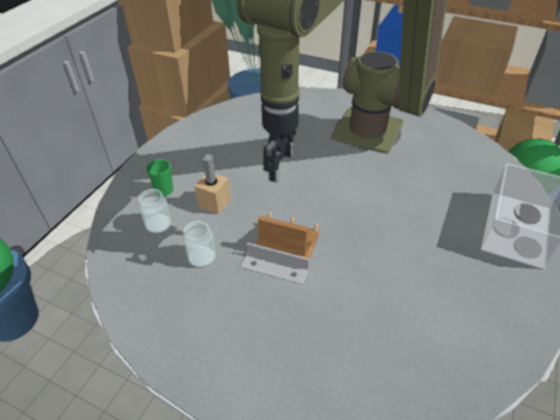

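The rack is flush: fin to upright face measures 33.9 mm against 34 nominal, it is parallel within 0.3°, and the ledge is at z = 16 mm. In the wrist view the ring is at (234,149) and the jars are untouched. Now the meter.

Run:
```python
from h import *
c=load("pics/wrist3.npz");P=cloud(c)
for n,px in(("wrist",(234,149)),): print(n,P[px[1]-1:px[1]+2,px[0]-1:px[0]+2].reshape(-1,3).mean(0),plane(c,[px],.047))
delta([.542,-.303,.26],ori(1.6))
```

```text
wrist [ 0.58349781 -0.01273977  0.04698285] [[ 0.58350047 -0.01273558  0.047     ]]
rot [ 4.48 -0.03  0.14] shift [ 0.0179 -0.116   0.2531] | |rot| 4.5 dist 0.279
```

```bash
python3 -m jog '[[1,0,0,0.003,-0.023,0.05,0.085],[2,0,0,0.006,-0.046,0.1,0.085],[3,0,0,0.01,-0.07,0.152,0.085],[4,0,0,0.014,-0.093,0.203,0.085],[4.5,0,0,0.018,-0.116,0.253,0.085]]';python3 -m jog '[[0,0,0,0,0,0,0.085]]'
python3 - <<'E'
from h import *
from bench import manip
info()
c=manip.capture("wrist"); cv2.imwrite(f"pics/wrist4.png",c["img"][:,:,::-1]); np.savez(f"pics/wrist4.npz",**c)
P=cloud(c);x,y,z=P[...,0],P[...,1],P[...,2]
q=P[(x>.5)&(x<.6)&(abs(y+.303)<.05)&(z>.165)&(z<.19)]
if len(q):print("top",len(q),cv2.minAreaRect((q[:,:2]*1000).astype(np.float32)),np.median(q,0))
E
```

```text
clock: 10.72
position: [0.5413, -0.304, 0.2588]
ee_rot: [0.505, 0.493, 0.508, -0.493]
force: [0.5, 0.5, -1.0]
gripper_width: 0.996
clock: 10.85
position: [0.5403, -0.3063, 0.2583]
ee_rot: [0.504, 0.494, 0.507, -0.495]
force: [0.5, -0.2, -0.9]
gripper_width: 0.998
t 10.85 p [ 0.5403 -0.3063  0.2583] toolx [-0.005  0.001 -1.   ] tooly az 1.27 F [ 0.5 -0.2 -0.9] M [-0.   -0.06  0.  ] g 0.998 q [-0.58  0.36  1.36 -0.    1.43 -0.6 ]
top 1039 ((542.5914916992188, -301.8139953613281), (25.720706939697266, 20.14468765258789), 2.7534854412078857) [ 0.54267147 -0.30001715  0.1745942 ]
```

View pics/wrist4.png

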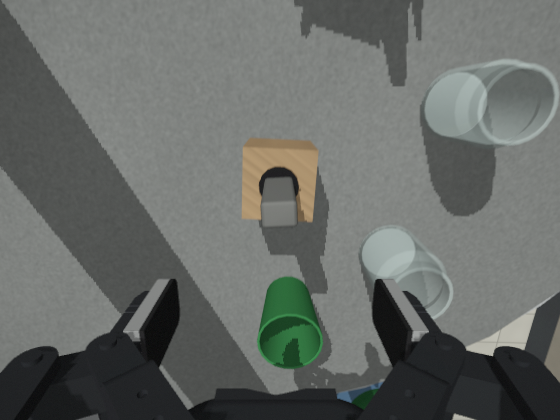

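The wrist view shows the meter top at (280,215) between the fingers; it measures 26x20 mm at (0.5425, -0.302, 0.1746), yaw about 2°. Descending to grasp it 30 mm below its top.

```bash
python3 - <<'E'
from h import *
delta([.5425,-.3025,.126],ori(2))
E
python3 -m jog '[[-0.7,0,0,0.03,0.0025,-0.0035,0.085],[-0.7,-0.3,0,0.07,0.0025,-0.0035,0.085],[-0.7,-0.3,0,0.1,0.002,-0.0035,0.085],[-0.7,-0.3,0,0.132,0.002,-0.0035,0.085],[-0.7,-0.3,0,0.132,0.002,-0.0035,0.085]]'
python3 - <<'E'
from h import *
info()
delta([.5425,-.3025,.126],ori(2))
E
```

```text
rot [-0.63 -0.16  0.2 ] shift [ 0.1327  0.0018 -0.0012] | |rot| 0.7 dist 0.1328
clock: 11.52
position: [0.5428, -0.2962, 0.1258]
ee_rot: [0.509, 0.488, 0.512, -0.491]
force: [0.8, -0.0, 1.0]
gripper_width: 0.995
t 11.53 p [ 0.5428 -0.2962  0.1258] toolx [-0.007 -0.    -1.   ] tooly az 2.38 F [ 0.8 -0.   1. ] M [ 0.02 -0.02 -0.05] g 0.995 q [-0.57  0.46  1.55 -0.    1.14 -0.61]
rot [ 0.38 -0.    0.38] shift [-0.0002 -0.0005  0.0063] | |rot| 0.5 dist 0.0064
```

```bash
python3 -m jog '[[0.4,0,0.4,0,0,0.006,0.085],[0.4,0,0.4,0,0,0.006,0.085]]'; python3 -c "
from h import *
info();delta([.5425,-.3025,.126],ori(2))"
```

```text
clock: 11.78
position: [0.5462, -0.3063, 0.131]
ee_rot: [0.512, 0.492, 0.504, -0.491]
force: [0.2, 0.1, 0.4]
gripper_width: 0.993
t 11.78 p [ 0.5462 -0.3063  0.131 ] toolx [ 0.01  -0.007 -1.   ] tooly az 1.87 F [0.2 0.1 0.4] M [ 0.   -0.01 -0.01] g 0.993 q [-0.58  0.46  1.54 -0.    1.14 -0.61]
rot [-0.13  0.41 -0.56] shift [ 0.005  -0.0037 -0.0039] | |rot| 0.7 dist 0.0073
```

```bash
python3 -m jog '[[0,0,0,0,0,0,0.085],[0,0,0,0,0,0,0.085],[0,0,0,0,0,0,0.085]]'; python3 -c "
from h import *
info();delta([.5425,-.3025,.126],ori(2))"
```

```text
clock: 12.15
position: [0.5451, -0.3055, 0.1297]
ee_rot: [0.511, 0.492, 0.505, -0.491]
force: [0.1, 1.1, -0.6]
gripper_width: 0.996
t 12.15 p [ 0.5451 -0.3055  0.1297] toolx [ 0.008 -0.005 -1.   ] tooly az 1.88 F [ 0.1  1.1 -0.6] M [ 0.02 -0.02  0.03] g 0.996 q [-0.58  0.46  1.54 -0.    1.14 -0.61]
rot [-0.13  0.31 -0.42] shift [ 0.0037 -0.0025 -0.0031] | |rot| 0.5 dist 0.0054
```

```bash
python3 -m jog '[[0,0.2,-0.3,0.002,-0.001,-0.002,0.085],[0,0.2,-0.3,0.002,-0.001,-0.002,0.085],[0,0.2,-0.3,0.002,-0.001,-0.002,0.085],[0,0.2,-0.3,0.002,-0.001,-0.002,0.085]]'; python3 -c "
from h import *
info();delta([.5425,-.3025,.126],ori(2))"
```

```text
clock: 12.65
position: [0.5441, -0.3034, 0.1273]
ee_rot: [0.509, 0.492, 0.507, -0.492]
force: [0.4, -0.1, 0.5]
gripper_width: 0.995
t 12.65 p [ 0.5441 -0.3034  0.1273] toolx [ 0.002 -0.002 -1.   ] tooly az 1.88 F [ 0.4 -0.1  0.5] M [-0.02 -0.02 -0.01] g 0.995 q [-0.58  0.46  1.54 -0.    1.14 -0.61]
rot [-0.12  0.1  -0.1 ] shift [ 0.0013 -0.0015 -0.001 ] | |rot| 0.2 dist 0.0022
```

```bash
python3 -m jog '[[0,0,0,0.001,-0.001,-0.001,0.085],[0,0,0,0.001,-0.001,-0.001,0.0],[0,0,0,0.001,-0.001,-0.001,0],[0,0,0,0.001,-0.001,-0.001,0],[0,0,0,0.001,-0.001,-0.001,0]]'; python3 -m jog '[[0,0,0,0,0,0,0],[0,0,0,0,0,0,0]]'; python3 -c "
from h import *
info()"
```

```text
clock: 13.28
position: [0.543, -0.3026, 0.1264]
ee_rot: [0.509, 0.492, 0.507, -0.492]
force: [-0.8, 0.4, 1.7]
gripper_width: 0.296
clock: 13.52
position: [0.543, -0.3026, 0.1264]
ee_rot: [0.509, 0.492, 0.507, -0.492]
force: [-0.4, -1.3, 0.7]
gripper_width: 0.297
t 13.53 p [ 0.543  -0.3026  0.1264] toolx [ 0.002 -0.002 -1.   ] tooly az 1.88 F [-0.4 -1.3  0.7] M [-0.08  0.02  0.02] g 0.297 q [-0.58  0.46  1.54 -0.    1.14 -0.61]
```

Gripped at 25 mm opening, the 26 mm faces. Lifting straight up.

```bash
python3 -m jog '[[0,0,0,-0.015,0,0,0],[0,0,0,-0.04,0,0,0],[0,0,0,-0.07,0,0,0],[0,0,0,-0.1,0,0,0],[0,0,0,-0.13,0,0,0]]'; python3 -m jog '[[0,0,0,0,0,0,0],[0,0,0,0,0,0,0]]'
python3 - <<'E'
from h import *
from bench import manip
info()
for n in("scene","wrist"):
    c=manip.capture(n); cv2.imwrite(f"pics/{n}5.png",c["img"][:,:,::-1]); np.savez(f"pics/{n}5.npz",**c)
im=cv2.imread("pics/scene5.png");cv2.imwrite("pics/s5.png",cv2.resize(im[90:230,150:310],None,fx=4,fy=4))
E
```

```text
clock: 14.15
position: [0.5426, -0.3021, 0.2581]
ee_rot: [0.509, 0.492, 0.507, -0.492]
force: [1.0, -0.3, -1.6]
gripper_width: 0.295
clock: 14.4
position: [0.5421, -0.3018, 0.2556]
ee_rot: [0.509, 0.492, 0.508, -0.492]
force: [0.4, 0.6, -0.7]
gripper_width: 0.297
t 14.4 p [ 0.5421 -0.3018  0.2556] toolx [ 0.001 -0.001 -1.   ] tooly az 1.88 F [ 0.4  0.6 -0.7] M [0.04 0.01 0.07] g 0.297 q [-0.58  0.35  1.37 -0.    1.42 -0.61]
```

View pics/s5.png

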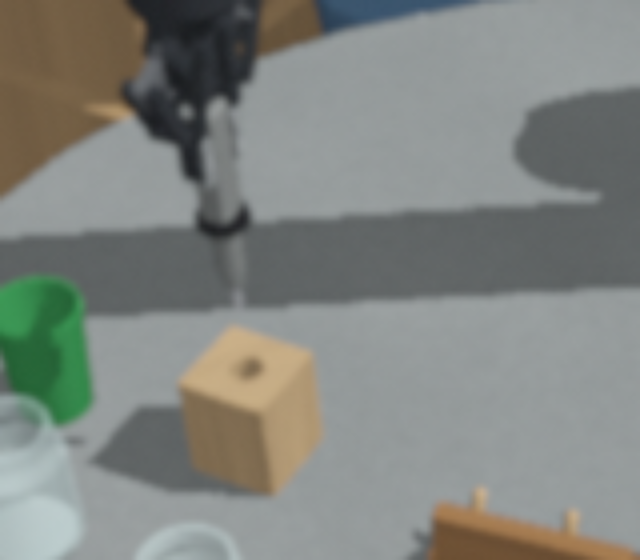

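View pics/wrist5.png

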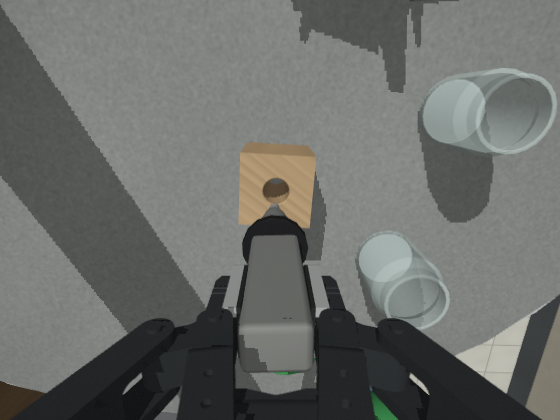

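The scene crop shows the meter clear of the stand, held by the grip, with its tip at about (240,302), which is full-frame (210,165.5). The wrist view shows the tip just above the collar at (275,207). I triangulate the tip from the two views.

Run:
```python
from h import *
p,r,s=cur()
tip=p+r.apply([.116,0,0]); print("nominal tip",tip)
s5,w5=load("pics/scene5.npz"),load("pics/wrist5.npz")
print(proj(s5,tip),proj(w5,tip))
o1,d1=rays(s5,[(210,165.5)]);o2,d2=rays(w5,[(275,207)])
d1=d1[0];d2=d2[0]
t=np.linalg.lstsq(np.c_[d1,-d2],o2-o1,rcond=None)[0]
a,b=o1+d1*t[0],o2+d2*t[1]; print(a,b,r.inv().apply((a+b)/2-p))
for n,c in(("s",s5),("w",w5)):
    u,v=proj(c,tip)[0].astype(int); im=c["img"][v-25:v+25,u-30:u+30,::-1]
    cv2.imwrite(f"pics/tip_{n}.png",cv2.resize(im,None,fx=8,fy=8,interpolation=cv2.INTER_CUBIC)); print(u-30,v-25)
# meter axis from scene cloud
P=cloud(s5); q=P[195//1:0] if 0 else P.reshape(-1,3)
q=r.inv().apply(q-p); m=(q[:,0]>.0)&(q[:,0]<.125)&(np.hypot(q[:,1],q[:,2])<.025); m&=~np.isnan(q[:,0])
for lo,hi in((.0,.03),(.034,.041),(.045,.09),(.095,.118)):
    k=m&(q[:,0]>lo)&(q[:,0]<hi); print(lo,k.sum(),np.median(q[k],0).round(4),(q[k].min(0).round(3),q[k].max(0).round(3)) if k.any() else "")
```

```text
nominal tip [ 0.54163563 -0.30160244  0.1385245 ]
[[209.15031391 167.095331  ]] [[274.14722884 207.75991681]]
[ 0.54184042 -0.29772657  0.14568449] [ 0.54223612 -0.29863616  0.14596967] [ 0.10869779  0.00050712 -0.00340795]
179 142
244 182
0.0 103 [ 0.016   0.0106 -0.007 ] (array([ 0.001, -0.014, -0.019]), array([0.03 , 0.017, 0.011]))
0.034 25 [ 0.036   0.0106 -0.0096] (array([ 0.034, -0.012, -0.018]), array([0.039, 0.02 , 0.018]))
0.045 88 [ 0.0656  0.0064 -0.0041] (array([ 0.045, -0.006, -0.01 ]), array([0.09 , 0.012, 0.011]))
0.095 13 [ 0.1021  0.0032 -0.0005] (array([ 0.096, -0.003, -0.004]), array([0.111, 0.006, 0.002]))
```

View pics/tip_s.png

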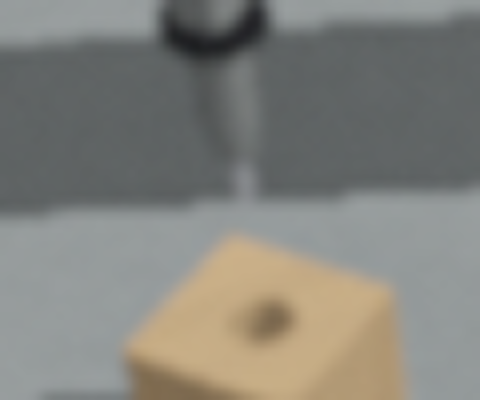

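View pics/tip_w.png

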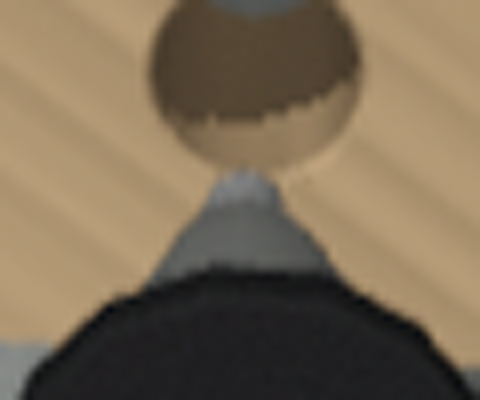

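```bash
cat >> h.py <<'E'
SP=np.array([.5837,-.0125,.047]); 
OF=ori(5.8,25,5.8)
def tgt(gap,sp=SP,tip=(.116,0,0)):
    return sp-OF.apply([1,0,0])*gap-OF.apply(np.array(tip))
E
python3 - <<'E'
from h import *
print(OF.as_matrix().round(3).tolist(),tgt(.08))
delta(tgt(.08),OF)
E
```

```text
[[0.42, 0.902, 0.101], [0.043, 0.092, -0.995], [-0.906, 0.423, 0.0]] [ 0.50129087 -0.02087081  0.22463633]
rot [-3.86  0.84 25.05] shift [ 0.03   -0.0312 -0.2819] | |rot| 25.4 dist 0.2852
```

```bash
python3 -m jog '[[-1,0.2,5,0.002,-0.006,-0.055,0],[-2,0.4,10,0.004,-0.012,-0.11,0],[-3,0.6,15,0.008,-0.018,-0.165,0],[-3.5,0.7,20,0.016,-0.025,-0.22,0],[-3.9,0.8,25,0.03,-0.031,-0.28,0]]'; python3 -m jog '[[0,0,0,0,0,0,0],[0,0,0,0,0,0,0],[0,0,0,0,0,0,0]]'
python3 - <<'E'
from h import *
from bench import manip
info()
delta(tgt(.04),OF)
for n in("scene","wrist"):
    c=manip.capture(n); cv2.imwrite(f"pics/{n}6.png",c["img"][:,:,::-1]); np.savez(f"pics/{n}6.npz",**c)
p,r,s=cur(); print(proj(load("pics/wrist6.npz"),p+r.apply([.116,0,0])))
im=cv2.imread("pics/scene6.png");cv2.imwrite("pics/s6.png",cv2.resize(im[130:270,220:380],None,fx=4,fy=4))
E
```

```text
clock: 15.12
position: [0.5017, -0.0223, 0.2251]
ee_rot: [0.616, 0.577, 0.408, -0.349]
force: [2.4, 0.4, -2.5]
gripper_width: 0.295
clock: 15.5
position: [0.5042, -0.0245, 0.2265]
ee_rot: [0.616, 0.576, 0.408, -0.349]
force: [0.8, -0.6, -0.4]
gripper_width: 0.297
t 15.5 p [ 0.5042 -0.0245  0.2265] toolx [ 0.424  0.039 -0.905] tooly az 5.88 F [ 0.8 -0.6 -0.4] M [-0.01  0.29 -0.  ] g 0.297 q [-0.23  0.02  1.99  0.21  0.72 -0.46]
rot [ 0.07  0.2  -0.19] shift [ 0.0406 -0.0032 -0.0041] | |rot| 0.3 dist 0.0409
[[274.28995986 208.11027467]]
```

View pics/s6.png

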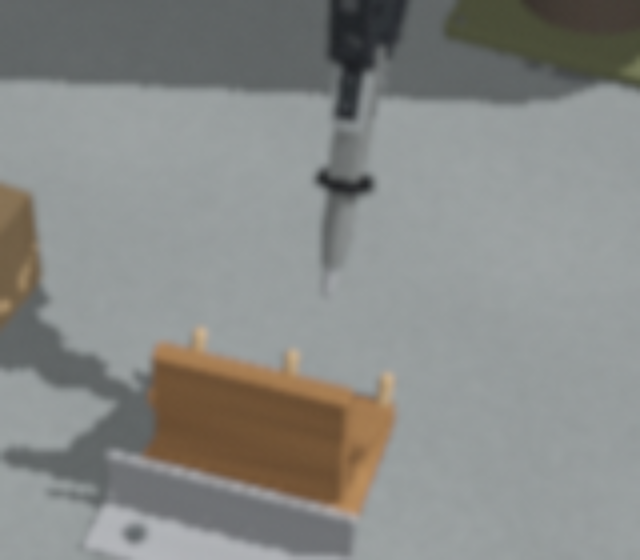

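View pics/wrist6.png

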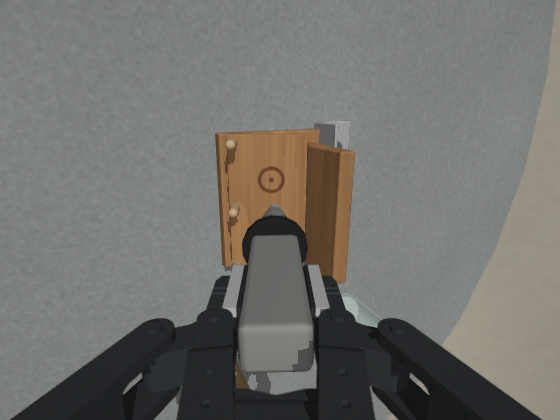

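Both views show the meter tilted above the sloping face, with the ring at (271,180) and the tip at (275,207) in the wrist view. Closing to a 20 mm gap.

```bash
python3 -m jog '[[0,0,0,0.015,-0.001,-0.001,0],[0,0.2,-0.2,0.03,-0.002,-0.002,0],[0,0.2,-0.2,0.045,-0.003,-0.003,0],[0,0.2,-0.2,0.06,-0.003,-0.004,0],[0,0.2,-0.2,0.06,-0.003,-0.004,0]]'; python3 -m jog '[[0,0,0,0,0,0,0],[0,0,0,0,0,0,0],[0,0,0,0,0,0,0]]'
python3 - <<'E'
from h import *
from bench import manip
info()
for n in("scene","wrist","top"):
    c=manip.capture(n); cv2.imwrite(f"pics/{n}7.png",c["img"][:,:,::-1]); np.savez(f"pics/{n}7.npz",**c)
info(); delta(tgt(0),OF)
w=load("pics/wrist7.npz")
p,r,s=cur(); print("tip px",proj(w,p+r.apply([.116,0,0])),"spot px",proj(w,SP))
im=cv2.imread("pics/wrist7.png");cv2.imwrite("pics/w7.png",cv2.resize(im[140:240,215:335],None,fx=6,fy=6,interpolation=cv2.INTER_CUBIC))
im=cv2.imread("pics/scene7.png");cv2.imwrite("pics/s7.png",cv2.resize(im[150:250,240:360],None,fx=6,fy=6,interpolation=cv2.INTER_CUBIC))
E
```

```text
clock: 16.23
position: [0.5247, -0.0176, 0.1686]
ee_rot: [0.614, 0.575, 0.412, -0.35]
force: [-0.0, -0.6, -1.6]
gripper_width: 0.298
clock: 16.6
position: [0.525, -0.0175, 0.1708]
ee_rot: [0.615, 0.576, 0.41, -0.349]
force: [-0.2, 0.3, -1.1]
gripper_width: 0.295
t 16.6 p [ 0.525  -0.0175  0.1708] toolx [ 0.42   0.043 -0.907] tooly az 5.91 F [-0.2  0.3 -1.1] M [ 0.01  0.28 -0.01] g 0.295 q [-0.2   0.13  2.04  0.24  0.57 -0.49]
t 16.75 p [ 0.5249 -0.0174  0.1705] toolx [ 0.419  0.043 -0.907] tooly az 5.92 F [-0.6 -0.7 -1.9] M [-0.05  0.34 -0.01] g 0.297 q [-0.2   0.13  2.04  0.24  0.57 -0.49]
rot [ 0.1  -0.05  0.06] shift [0.0209 0.0013 0.0011] | |rot| 0.1 dist 0.021
tip px [[274.28962966 207.91822127]] spot px [[276.02568838 201.99073707]]
```

View pics/w7.png

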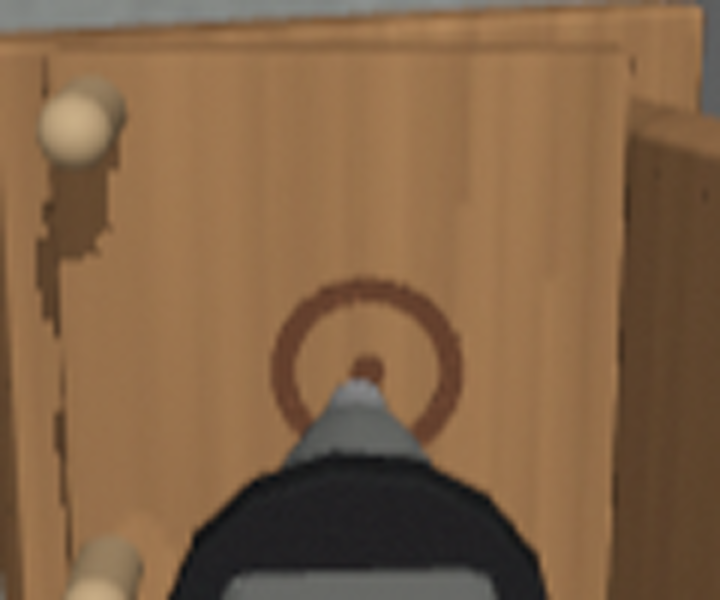

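View pics/s7.png

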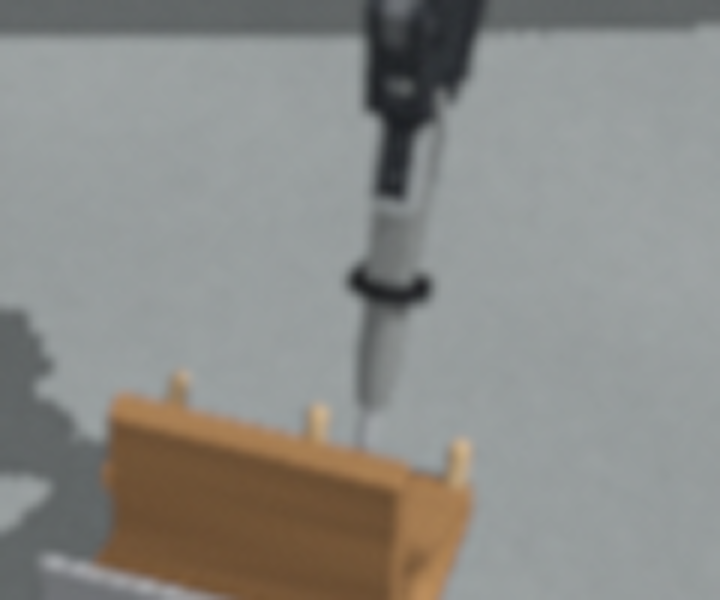

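The dot is at (276.3,201.7) in the wrist view, against a predicted (276.0,202.0), so the lateral aim is confirmed. Advancing to a gap of about 4 mm, then in small steps.

```bash
python3 -m jog '[[0,0,0,0.005,0.001,0.001,0],[0,0,0,0.01,0.001,0.001,0],[0,0,0,0.014,0.001,0.001,0],[0,0,0,0.016,0.001,0.001,0],[0,0,0,0.016,0.001,0.001,0]]'; python3 -m jog '[[0,0,0,0,0,0,0],[0,0,0,0,0,0,0],[0,0,0,0,0,0,0]]'
python3 - <<'E'
from h import *
import time
info(); delta(tgt(0),OF)
p,r,s=cur();print("Ftool",r.inv().apply(s["force"]).round(2))
E
```

```text
clock: 17.38
position: [0.5325, -0.0175, 0.1557]
ee_rot: [0.615, 0.576, 0.411, -0.349]
force: [-0.1, 0.7, -1.1]
gripper_width: 0.297
clock: 17.75
position: [0.5326, -0.0176, 0.1562]
ee_rot: [0.615, 0.576, 0.411, -0.349]
force: [0.0, -0.4, -1.1]
gripper_width: 0.294
t 17.75 p [ 0.5326 -0.0176  0.1562] toolx [ 0.419  0.044 -0.907] tooly az 5.91 F [ 0.  -0.4 -1.1] M [-0.01  0.34 -0.07] g 0.294 q [-0.2   0.17  2.04  0.25  0.53 -0.5 ]
rot [ 0.1  -0.06  0.08] shift [0.0047 0.0004 0.0001] | |rot| 0.1 dist 0.0047
Ftool [ 0.96 -0.46  0.38]
```

```bash
cat > st.py <<'E'
from h import *
from bench import manip
f=[];g=[]
for i in range(1):
    p,r,s=cur(); f.append(r.inv().apply(s["force"])); g.append((r.inv().apply(tgt(0)-p)))
print("Ftool",np.mean(f,0).round(2),"togo",np.mean(g,0).round(4),"M",s["moment"].round(2),"t",s["clock"])
E
python3 -m jog '[[0,0,0,0.001,0,0,0],[0,0,0,0.002,0,0,0],[0,0,0,0.003,0,0,0],[0,0,0,0.003,0,0,0]]' >/dev/null; python3 st.py
python3 -m jog '[[0,0,0,0.001,0,0,0],[0,0,0,0.001,0,0,0]]'>/dev/null; python3 st.py
python3 -m jog '[[0,0,0,0.001,0,0,0],[0,0,0,0.001,0,0,0]]'>/dev/null; python3 st.py
python3 -m jog '[[0,0,0,0.001,0,0,0],[0,0,0,0.001,0,0,0]]'>/dev/null; python3 st.py
```

```text
Ftool [ 2.01 -0.91 -0.13] togo [0.0015 0.0006 0.0002] M [-0.02  0.31  0.04] t 18.25
Ftool [ 1.06 -0.44 -0.03] togo [0.0005 0.0006 0.0002] M [ 0.01  0.34 -0.08] t 18.5
Ftool [-0.51 -0.77  0.32] togo [-0.0004  0.0005  0.0002] M [-0.03  0.38  0.01] t 18.75
Ftool [-1.03 -0.65  0.06] togo [-0.0014  0.0005  0.0001] M [-0.01  0.37  0.01] t 19.0
```

Contact came where predicted, at a travel of 0 ±0.5 mm. Pressing on to about 6 mm.

```bash
python3 -m jog '[[0,0,0,0.0007,0,0,0],[0,0,0,0.0015,0,0,0],[0,0,0,0.0015,0,0,0]]'>/dev/null; python3 st.py
python3 -m jog '[[0,0,0,0.0007,0,0,0],[0,0,0,0.0015,0,0,0],[0,0,0,0.0015,0,0,0]]'>/dev/null; python3 st.py
python3 -m jog '[[0,0,0,0.0007,0,0,0],[0,0,0,0.0014,0,0,0],[0,0,0,0.0014,0,0,0],[0,0,0,0.0014,0,0,0]]'>/dev/null; python3 st.py
python3 -m jog '[[0,0,0,0,0,0,0]]'>/dev/null; python3 st.py
python3 -m jog '[[0,0,0,0,0,0,0]]'>/dev/null; python3 st.py
python3 -m jog '[[0,0,0,0,0,0,0]]'>/dev/null; python3 st.py
python3 - <<'E'
from h import *
from bench import manip
for n in("scene","wrist","top"):
    c=manip.capture(n); cv2.imwrite(f"pics/{n}8.png",c["img"][:,:,::-1]); np.savez(f"pics/{n}8.npz",**c)
info()
P=cloud(c:=load("pics/wrist8.npz"));x,y,z=P[...,0],P[...,1],P[...,2]
def sel(x0,x1,y0,y1,z0,z1): return P[(x>x0)&(x<x1)&(y>y0)&(y<y1)&(z>z0)&(z<z1)]
q=sel(.6,.70,-.14,.06,.108,.125);print("fin",len(q),cv2.minAreaRect((q[:,:2]*1000).astype(np.float32)) if len(q) else "",np.median(q,0))
im=cv2.imread("pics/wrist8.png");cv2.imwrite("pics/w8.png",cv2.resize(im[120:300,165:405],None,fx=3,fy=3,interpolation=cv2.INTER_CUBIC))
im=cv2.imread("pics/scene8.png");cv2.imwrite("pics/s8.png",cv2.resize(im[150:290,130:370],None,fx=3.3,fy=3.3,interpolation=cv2.INTER_CUBIC))
E
```

```text
Ftool [-1.7  -1.36 -0.4 ] togo [-0.003   0.0005  0.0001] M [-0.04  0.39  0.02] t 19.375
Ftool [-1.64  0.38  0.17] togo [-0.0045  0.0005  0.0001] M [ 0.02  0.33 -0.05] t 19.75
Ftool [-3.05 -0.38  0.69] togo [-0.0058  0.0005  0.0001] M [0.   0.44 0.01] t 20.25
Ftool [-3.   -0.17 -0.64] togo [-0.0058  0.0005  0.0002] M [ 0.02  0.46 -0.01] t 20.375
Ftool [-2.56 -1.29  0.27] togo [-0.0058  0.0005  0.0001] M [-0.03  0.46  0.06] t 20.5
Ftool [-1.97 -0.19 -0.46] togo [-0.0058  0.0005  0.0001] M [-0.04  0.44 -0.02] t 20.625
t 20.77 p [ 0.5369 -0.0171  0.1466] toolx [ 0.419  0.044 -0.907] tooly az 5.91 F [-3.3  0.3  3.1] M [-0.03  0.49  0.07] g 0.299 q [-0.2   0.19  2.05  0.26  0.5  -0.51]
fin 3539 ((627.1017456054688, -27.992237091064453), (17.272274017333984, 111.5514144897461), 6.108036041259766) [ 0.62382762 -0.01956966  0.11453285]
```

View pics/w8.png

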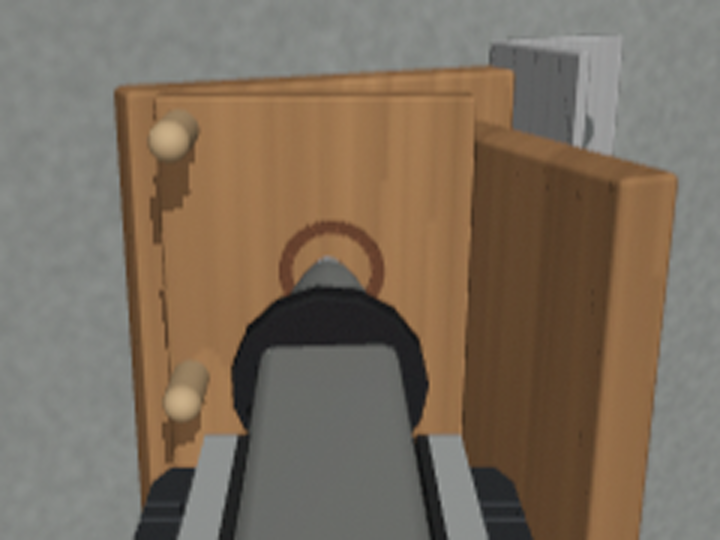

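View pics/s8.png

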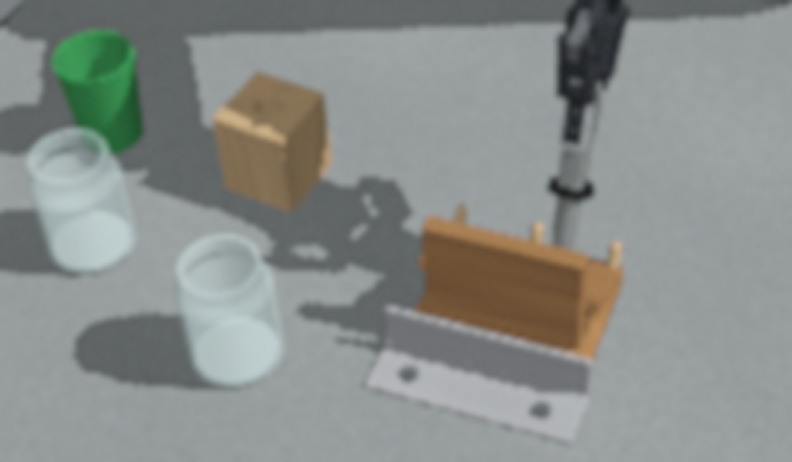

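The tip sits inside the ring (dot hidden at about (328,265) in the crop), the rack is still against the bracket, and the jars and cup are in place. Travel of 5.8 mm past contact and about 3.9 N of added axial force agree with the spring law. Handing in.

```bash
python3 st.py; python3 -c "
from bench import manip
print(manip.finish_job())"; python3 st.py
```

```text
Ftool [-4.13 -1.62 -0.62] togo [-0.0058  0.0005  0.0002] M [-0.03  0.49  0.07] t 20.775
the job is handed in; nothing more can be done
None
the job is handed in; nothing more can be done
```

I handed the job in at 20.8 s of the 58 s, with the meter still held on the ringed spot and pressed about half way in. `finish_job` gives no verdict, so what follows is from my own checks.

- **Rack:** I turned it about 82° by its fin and set its back against the bracket. Fin to upright measured 33.9 mm (nominal 34). It was parallel within about 0.3°, flat (ledge at 16 mm), and about 4 mm or less off centre. After pressing, the fin still read 6.1° against the bracket's 5.8°. The back-edge gap was only measured before pressing.
- **Meter:** I lifted it clear of the stand and set it square to the slope within about 0.2° by the arm's own reading. The tip was aimed within about 1 mm of the dot.
- **Press:** Travel was 5.8 mm past first contact, so the tip is about half way in, well short of its 12 mm stop. Axial force was about 3 to 5 N over the no-contact level, and the spring law predicts about 3.9 N. Single force readings scatter by about 1 N.
- **Jars and cup:** They looked undisturbed in the last pictures.

**Disagreements:** The cameras differ by 2 to 3 mm in x. At the stand, the arm took about a second to settle to within 2 mm of its target before I closed the fingers. A first triangulation of the meter's tip, from roughly picked pixels, was 7 mm off along the meter's length. Contact with the rack then came within about 0.5 mm of where I expected it, so I kept the nominal length.

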